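# Open the tool box onto its stop and put the scraper away

## Task

Take the blue tool box that has a post with a rubber-tipped stop behind it: open its stiff lid (there is a knob to lift it) right back and press it gently but firmly against the rubber (feel for it: the stop is set differently every time), so that the lid stays resting on the rubber. Then put the red-handled scraper away, wholly inside the open box, and leave everything else where it is.

Things in the scene. Friction and masses are not known exactly. Their poses are not given: they have to be found in the camera images.
- tool_box: Blue sheet-steel tool box with a hinged lid, fixed to the table: 255 (x) x 186 (y) mm, walls 85 mm high, 88 mm with the lid shut. Origin: middle of its underside; z up. Its own +y points to the hinge side, at the back, roughly away from the robot.
- box_inside (a point): Middle of the box's inner floor, 2 mm up; axes of the box. Inside: 246 mm (x) by 166 mm (y). Fixed contents, relative to this point: a block fills x = +35 to +105 mm, 22 mm high; a rod along y at x = -30 mm (y = -70 to +30 mm) is 41 mm high. The scraper fits lying on these along the box's x, below the rim.
- tool_box_lid (a joint): Lid angle in rad: 0 shut, 1.57 standing upright, grows as it opens. Stiff hinge (friction 0.3 N m, lid weight up to 0.2 N m more): the lid stays where it is left. It meets the stop somewhere between 1.50 and 1.84 rad, differently each time. It may start up to 0.2 rad open.
- lid_hinge (a point): Point on the hinge line at the middle of the box's width: 91 mm behind the box's origin along its y, 86 mm above the table. The hinge line runs along the box's x; axes of the box.
- lid_knob (a point): Middle of the lid's knob, a round peg 16 mm in diameter, 12 mm high, standing on the lid's flat top 161 mm from the hinge line (8 mm above it when shut). The lid is 254 mm wide, 2 mm sheet; a 12 mm skirt hangs square from its free edge, 175 mm from the hinge line. Turns with the lid; pinched along the hinge line it can turn between the fingers. With the lid open it is on the back.
- lid_stop: Lid stop: square aluminium post (25 mm, 221 mm high with its clamp) standing fixed 165 mm behind the box's origin (origin: middle of its foot's underside; box's axes). A screw through its top points at the box along -y and carries a round rubber pad, 26 mm in diameter. The pad yields 1 mm for each 2.5 N, at most 8 mm. Over 18 N damages it; over 5 N for 0.3 s presses the lid home.
- screw_clamp (a point): Where the screw passes the post, 206 mm above the table, in line with the knob. The screw's setting varies by 36 mm and is not measured. The pad meets the lid's back 120 mm from the hinge line: a push F (N) square to the lid at distance r (m) from the hinge line presses it with about (F r - 0.3) / 0.12 N. Released, the hinge's friction keeps about 2 N on the pad.
- scraper: Loose paint scraper with red handle lying flat left of the box, 180 x 50 mm, about 90 g (varies). Origin: middle of its underside; y runs along it: handle (24 mm wide, 17 mm thick) from y = -15 to +90 mm, blade (50 mm wide, 2 mm thick, 6 mm above the underside) from y = -12 to -90 mm. Grip the handle at about y = +35 mm.
- handle_end (a point): Point 2 mm inside the end of the scraper's handle.
- blade_end (a point): Point 2 mm inside the edge of the scraper's blade.
- enamel_2: Bystander: small blue paint tin, 70 mm in diameter, 72 mm high, loose, right of the robot and near the vice. Leave alone. Origin: middle of its underside.
- masking_tape: Bystander: roll of masking tape lying flat, 104 mm across, 25 mm high, loose, to the right of the box. Leave alone. Origin: middle of its underside.
- sanding_block: Bystander: brown sanding block, 64 x 112 x 27 mm, loose, back left of the box. Leave alone. Origin: middle of its underside.

How it is judged:
By the outcome, as a careful person would: the job done as asked, in the order asked, and still so for the second after the job is handed in, with the robot touching nothing.
It also fails if it takes over 72 s, if anything falls off the work surface, if the arm or the gripper's body presses on something with over 40 N, if the wrist force passes 120 N, or if a joint passes its speed limit or range.

## Robot

A 6-joint arm with a two-finger parallel gripper is mounted at the origin on a cart in front of the work surface, level with it; the furniture and walls round the work are solid. World frame = base frame: x ahead of the robot, y to its left, z up, the work surface at z = 0. Lengths are in mm, angles in rad, forces in N, time in s.
With the tool pointing down it reaches from about 325 to 875 mm from the base axis. Payload 4.4 kg.
Tool frame: the origin (TCP) lies on the centre line of the jaws, within the pads' length; the fingertips stand ahead of it and the grasp point (between the pads) lies 6 mm ahead of it (ctrl.tcp_to_tips is the z of the fingertips in the tool frame, in mm); z points along the fingers, y is the line along which they close (so a half turn about z gives the same grasp; the last joint's range is limited). The gripper opens to 85 mm and grips with 20 to 120 N. Pads are 22 mm wide; open, the fingers measure 114 mm over their backs; the gripper's body (76 mm by 85 mm) begins 54 mm behind the grasp point. The pads swing forward as they close: fully open they stand 13 mm farther back than shut.
Start: joints at [1.153, 0.207, 1.542, -0, 1.393, -0.15], TCP at [151.606, 554.656, 256.282] pointing down, gripper open.
Joint ranges: [-2.73, 2.73], [-0.86, 2.22], [0.23, 2.46], [-1.11, 4.25], [0.08, 2.63], [-2.82, 2.82]. Speed limits (rad/s): [2.79, 2.79, 3.14, 3.14, 3.14, 3.14].

## Interface

Orientations are given as a 3x3 rotation matrix whose columns are the frame's x, y, z axes.
In Python, from plant import ctrl, sensors, optics gives the robot as it stands. Calls block until the motion is done:
- ctrl.move_ptp(position, orientation): joint-space move of the TCP to a pose.
- ctrl.move_l(position, rot=None, vel=150, threshold=None): straight line of the TCP; rot=None keeps the orientation; vel is the mean speed in mm/s. With threshold (N) it stops when the force on the tool has changed by that much, and returns True; else False.
- ctrl.set_joints(angles): joint-space move.
- ctrl.gripper_to(opening, force=None): finger opening in mm; force is the grip in N (None keeps the last); returns when the fingers have stopped.
- ctrl.hold(seconds).
- ctrl.solve_ik(position, orientation): joint angles nearest the present ones, or None.
- sensors.read_state(): the state.
- optics.grab_frame(name): name is "scene" or "top" or "wrist"; returns (picture, depth): 420x560x3 uint8, red, green, blue; 420x560 float32, mm along the optical axis (not along the pixel's ray), 0 where there is no reading.
- optics.camera_params(name): a dict with "mtx" (3x3 intrinsics, pixels), "k1" (the pictures are not rectified: a ray, as slopes to the right and down, at radius r is drawn at 1 + k1 r^2 times it, then the intrinsics apply), "R" (3x3) and "t" (3): a world point X has camera coordinates R X + t; the wrist camera has in their place "T_tool_cam" (4x4, takes a point from camera to tool coordinates, whose origin is the TCP and whose axes are the flange's). Camera axes: x right, y down, z forward; pixel columns grow to the right and rows downward; lengths in mm; the calibration is good to about 2 mm. A picture is of the moment at which its call begins: read the wrist's pose just before it. camera_params takes no time and is no camera call.
A pose or a line that the arm cannot do raises ctrl.MotionError and nothing moves.
- ctrl.finish_job(): hands the job in; it is judged then, once.
The state is a dict: "t": time; "q": joint angles; "qvel": joint speeds; "tau": joint torques, N m; "eef_pos": TCP position; "eef_rot": TCP orientation; "force": force on the tool from outside, world axes, zero at the start; "wrist_torque": the same for the moment, N m; "grip_width": finger opening in mm; "grasp_force": force on a finger pad.
Only numpy, scipy, OpenCV 4.12 (cv2) and the standard library are available. Lean on these libraries where they do the work, as an engineer would, in place of code of your own. Each camera call takes 0.05 s, during which the arm holds its last target. There are 200 camera calls.

## Working session

There is one attempt and no reset: what is moved stays moved. The work goes in short steps, each a Python script; the robot and the scene stay as the last script left them, time stands still between calls to the robot, and variables do not carry over. Pictures are saved under pics/ and viewed, at most 10 in all, crops included, and the job is handed in when it is done.

```bash
ls; mkdir -p pics; python3 - <<'E'
from plant import ctrl,sensors,optics
import cv2,numpy as np
for n in ("scene","top"):
    p,d=optics.grab_frame(n); cv2.imwrite(f"pics/{n}0.png",p[:,:,::-1]); np.savez(f"{n}0.npz",p=p,d=d)
    c=optics.camera_params(n); print(n,{k:np.round(v,3).tolist() for k,v in c.items()})
print(np.round(optics.camera_params("wrist")["T_tool_cam"],3).tolist(),ctrl.tcp_to_tips)
print(sensors.read_state())
E
```

```text
pics
scene {'mtx': [[529.914, 0.0, 277.384], [0.0, 529.914, 213.227], [0.0, 0.0, 1.0]], 'k1': -0.197, 'R': [[0.433, -0.901, 0.002], [-0.565, -0.274, -0.779], [0.702, 0.336, -0.627]], 't': [-274.505, 418.991, 940.978]}
top {'mtx': [[496.329, 0.0, 284.996], [0.0, 496.329, 198.696], [0.0, 0.0, 1.0]], 'k1': -0.061, 'R': [[0.02, -1.0, -0.008], [-0.984, -0.018, -0.177], [0.177, 0.011, -0.984]], 't': [-19.195, 569.514, 1404.797]}
[[-0.001, -0.963, -0.27, 68.955], [1.0, -0.001, 0.001, -0.087], [-0.001, -0.27, 0.963, -118.011], [0.0, 0.0, 0.0, 1.0]] 25.0
{'t': 0.1, 'q': array([ 1.15352668e+00,  2.07346452e-01,  1.54284310e+00, -1.69115616e-05,
        1.39349252e+00, -1.50513404e-01]), 'qvel': array([ 0.00102414, -0.00233847, -0.00209574,  0.00119883,  0.000214  ,
        0.00086582]), 'tau': array([-8.82293098e-04, -3.84094369e+01, -2.92547321e+01, -3.44909804e-04,
        4.92396954e-03, -1.06422237e-05]), 'eef_pos': array([151.3315463 , 554.06165381, 255.22001302]), 'eef_rot': array([[-9.64631704e-01,  2.63600046e-01, -8.31550406e-04],
       [ 2.63601190e-01,  9.64629845e-01, -1.91688694e-03],
       [ 2.96846854e-04, -2.06828759e-03, -9.99997817e-01]]), 'force': array([ 0.52425267, -0.56198223, -0.69671345]), 'wrist_torque': array([-0.00157052, -0.02257797, -0.03149036]), 'grasp_force': 0.0, 'grip_width': 85.09936819691437}
```

View pics/scene0.png

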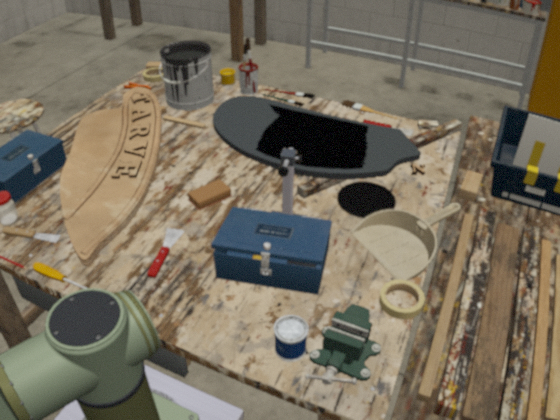

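View pics/top0.png

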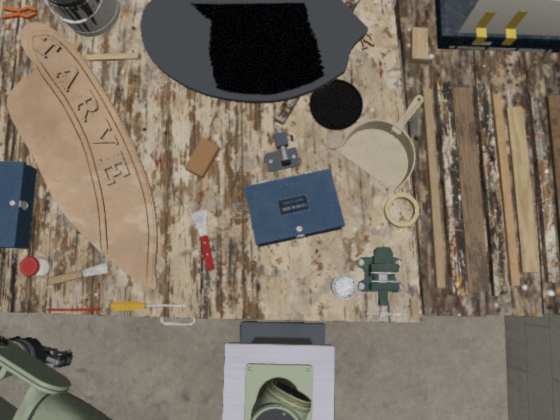

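Both views show the box around top (295,207), with its knob at (299,229) and the post behind at (284,148). The scraper is at top (204,240), with the handle towards the robot, and the other tools are clear of it. Next I'll measure.

```bash
cat > h.py <<'E'
import numpy as np,cv2
from plant import ctrl,sensors,optics
def slopes(c,uv):
    k=np.array([c["k1"],0,0,0]); return cv2.undistortPoints(np.asarray(uv,float).reshape(-1,1,2),c["mtx"],k).reshape(-1,2)
def pose(c,st=None):
    """camera->world R,t"""
    if "R" in c: return c["R"].T,-c["R"].T@c["t"]
    T=c["T_tool_cam"]; return st["eef_rot"]@T[:3,:3], st["eef_rot"]@T[:3,3]+st["eef_pos"]
def on_plane(c,uv,z,st=None):
    R,o=pose(c,st); s=slopes(c,uv); r=np.c_[s,np.ones(len(s))]@R.T
    return o+r*((z-o[2])/r[:,2])[:,None]
def cloud(c,mask,d,st=None):
    v,u=np.nonzero(mask&(d>0)); s=slopes(c,np.c_[u,v]); z=d[v,u]
    R,o=pose(c,st); return (np.c_[s,np.ones(len(s))]*z[:,None])@R.T+o, np.c_[u,v]
def biggest(m):
    n,l,s,_=cv2.connectedComponentsWithStats(m.astype(np.uint8)); return l==1+np.argmax(s[1:,4])
E
cat > m.py <<'E'
from h import *
f=np.load("top0.npz"); p,d=f["p"].astype(int),f["d"]; c=optics.camera_params("top")
r,g,b=p[...,0],p[...,1],p[...,2]
roi=np.zeros(d.shape,bool); roi[160:260,235:355]=1
m=biggest(roi&(b>r+20)&(b>g+8)); P,_=cloud(c,m,d); P=P[P[:,2]>70]
print(len(P),np.percentile(P[:,2],[1,10,50,90,99]))
A=np.c_[P[:,:2],np.ones(len(P))]; k=np.linalg.lstsq(A,P[:,2],rcond=None)[0]
res=A@k-P[:,2]; k=np.linalg.lstsq(A[abs(res)<5],P[abs(res)<5,2],rcond=None)[0]; print("plane",k, np.std(res))
print("cloud rect",cv2.minAreaRect(P[:,:2].astype(np.float32)),cv2.boxPoints(cv2.minAreaRect(P[:,:2].astype(np.float32))))
mm=cv2.morphologyEx(m.astype(np.uint8),cv2.MORPH_CLOSE,np.ones((9,9)))
cn=max(cv2.findContours(mm,0,2)[0],key=cv2.contourArea)
for z in (88,): 
    w=on_plane(c,cn.reshape(-1,2),z)[:,:2]; R=cv2.minAreaRect(w.astype(np.float32)); print("z",z,R,cv2.boxPoints(R))
roi[:]=0; roi[230:275,190:220]=1
m=biggest(roi&(r>g+60)&(r>b+60)); v,u=np.nonzero(m); w=on_plane(c,np.c_[u,v],15)[:,:2]; print("handle",len(w),cv2.minAreaRect(w.astype(np.float32)),w.mean(0))
print("post depth", cloud(c,np.pad(np.ones((30,24),bool),((128,262),(273,263))),d)[0][:,2].max())
s=np.load("scene0.npz"); cs=optics.camera_params("scene"); p=s["p"].astype(int); r,g,b=p[...,0],p[...,1],p[...,2]
roi[:]=0; roi[225:290,140:180]=1
m=biggest(roi&(r>g+60)&(r>b+60)); v,u=np.nonzero(m); w=on_plane(cs,np.c_[u,v],12)[:,:2]; print("handle scene",len(w),cv2.minAreaRect(w.astype(np.float32)),w.mean(0))
E
python3 m.py
python3 -c "
import cv2;a=cv2.imread('pics/scene0.png')[190:300,200:345];b=cv2.imread('pics/top0.png')[125:265,185:350]
cv2.imwrite('pics/crop0.png',cv2.vconcat([cv2.resize(a,(580,290*580//580))[:290],cv2.resize(b,(580,300))]))"
```

```text
5016 [ 86.27913381  92.55327952 103.27152752 112.45418445 116.74713164]
plane [-1.33263574e-01 -3.21339062e-02  1.73795515e+02] 3.5188902908675823
cloud rect ((542.06591796875, -33.00482177734375), (173.3134765625, 250.95697021484375), 13.304625511169434) [[ 428.85886    69.1637  ]
 [ 486.61118  -175.05768 ]
 [ 655.27295  -135.17334 ]
 [ 597.5206    109.048035]]
z 88 ((541.5089111328125, -34.32835388183594), (173.2381591796875, 254.30165100097656), 13.15678882598877) [[ 428.22186    69.768936]
 [ 486.10516  -177.85751 ]
 [ 654.79596  -138.42564 ]
 [ 596.91266   109.200806]]
handle 245 ((410.19049072265625, 220.82278442382812), (100.83455657958984, 22.888792037963867), 14.341598510742188) [409.37732374 220.32944647]
post depth 229.59371718124225
handle scene 273 ((409.4830627441406, 220.63539123535156), (104.27372741699219, 24.852359771728516), 13.965165138244629) [407.59203034 219.68699889]
```

View pics/crop0.png

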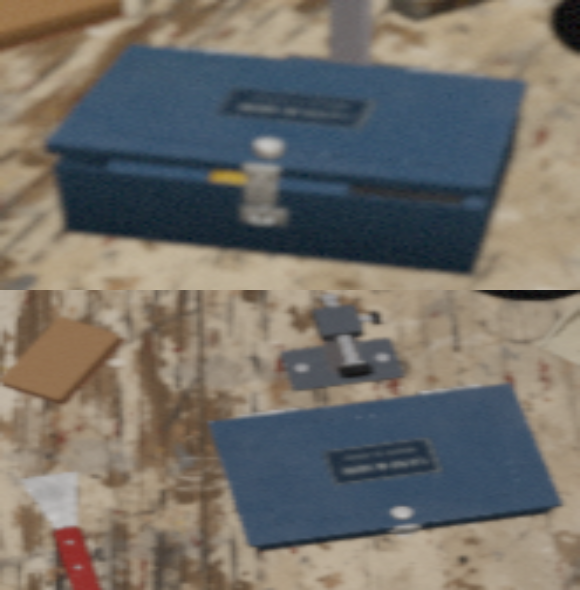

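The crop shows the lid ajar with its skirt clear of the rim, and the depth plane gives about 0.137 rad. The knob is central at the front and the post pad sits behind. I'll check reachability of the planned poses and take a near look at the knob.

```bash
cat >> h.py <<'E'
YAW=np.radians(13.2); by=np.array([np.cos(YAW),np.sin(YAW),0]); bx=np.array([by[1],-by[0],0]); ez=np.array([0,0,1.])
HINGE=np.array([626.4,-13.1,86.])
def rot(z,y):
    """tool z along z, closing line y (orthogonalised)"""
    z=z/np.linalg.norm(z); y=y-z*(y@z); y/=np.linalg.norm(y); return np.c_[np.cross(y,z),y,z]
def lidpt(th,r,h=0.): return HINGE+r*(-np.cos(th)*by+np.sin(th)*ez)+h*(np.sin(th)*by+np.cos(th)*ez)
def tilt(phi): return -(np.sin(phi)*by+np.cos(phi)*ez)   # tool z; phi>0: body leans back; <0: tips forward
E
python3 - <<'E'
from h import *
for s in (1,-1):
    print("s",s,"knob",[ (ph,th,ctrl.solve_ik(lidpt(th,161,8),rot(tilt(ph),s*bx)) is not None) for th,ph in ((.14,0),(.5,.2),(1,.3),(1,.5),(1.2,.4))])
    print("push",[ (ph,th,ctrl.solve_ik(lidpt(th,135)-25*tilt(ph),rot(tilt(ph),s*bx)) is not None) for ph in (-.6,-.8,-1,-1.2) for th in (.9,1.3,1.84)])
R=rot(-ez,-bx); print(R[:,0])
if R[0,0]>0: R=rot(-ez,bx)
k=lidpt(.137,161,14); print(k)
ctrl.move_ptp([k[0],k[1],320],R)
ctrl.hold(.2)
st=sensors.read_state(); p,d=optics.grab_frame("wrist"); cv2.imwrite("pics/w1.png",p[:,:,::-1]); np.savez("w1.npz",p=p,d=d,**{a:st[a] for a in("eef_pos","eef_rot")})
print(st["t"],st["q"],st["eef_pos"])
E
```

```text
s 1 knob [(0, 0.14, True), (0.2, 0.5, True), (0.3, 1, True), (0.5, 1, True), (0.4, 1.2, True)]
push [(-0.6, 0.9, True), (-0.6, 1.3, True), (-0.6, 1.84, True), (-0.8, 0.9, True), (-0.8, 1.3, True), (-0.8, 1.84, True), (-1, 0.9, True), (-1, 1.3, True), (-1, 1.84, True), (-1.2, 0.9, True), (-1.2, 1.3, True), (-1.2, 1.84, True)]
s -1 knob [(0, 0.14, True), (0.2, 0.5, True), (0.3, 1, True), (0.5, 1, True), (0.4, 1.2, True)]
push [(-0.6, 0.9, True), (-0.6, 1.3, True), (-0.6, 1.84, True), (-0.8, 0.9, False), (-0.8, 1.3, True), (-0.8, 1.84, True), (-1, 0.9, True), (-1, 1.3, False), (-1, 1.84, False), (-1.2, 0.9, True), (-1.2, 1.3, True), (-1.2, 1.84, True)]
[-0.9735789  -0.22835087  0.        ]
[472.98397059 -49.08340484 121.85688912]
2.7417 [-2.84676599e-01 -5.45603021e-02  1.68983611e+00  7.24707000e-05
  1.50646310e+00 -2.08681277e+00] [473.0367592  -48.58538664 319.9268577 ]
```

View pics/w1.png

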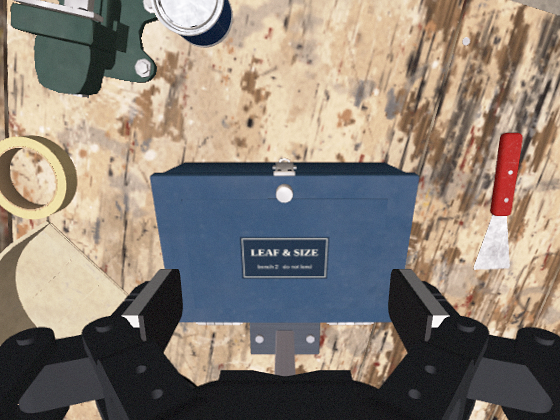

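The wrist view shows the knob at (285,193), the lid corners near (152,174) and (418,174), the hinge edge near row 322, and the scraper at right. I'll localise the knob and lid.

```bash
python3 - <<'E'
from h import *
f=np.load("w1.npz"); p,d=f["p"].astype(int),f["d"]; st=f; c=optics.camera_params("wrist")
r,g,b=p[...,0],p[...,1],p[...,2]
roi=np.zeros(d.shape,bool); roi[180:208,270:300]=1
m=biggest(roi&(r>140)); v,u=np.nonzero(m); uv=np.array([u.mean(),v.mean()]); P,_=cloud(c,m,d,st); print("knob",len(u),uv,np.median(P,0),on_plane(c,uv,121.8,st))
roi[:]=0; roi[150:330,140:430]=1
m=biggest(roi&(b>r+20)&(b>g+8)); P,_=cloud(c,m,d,st); P=P[P[:,2]>80]
L=np.c_[(P-HINGE)@bx,(P-HINGE)@by,P[:,2]]
A=np.c_[L[:,:2],np.ones(len(L))]
k=np.zeros(3); w=np.ones(len(L),bool)
for _ in range(4): k=np.linalg.lstsq(A[w],L[w,2],rcond=None)[0]; w=abs(A@k-L[:,2])<3
print("plane z=",k,w.mean()); q=L[w]; print(np.percentile(q,[.2,99.8],axis=0)); R=cv2.minAreaRect(q[:,:2].astype(np.float32)); print(R)
roi[:]=0; roi[120:225,480:530]=1
m=biggest(roi&(r>g+60)&(r>b+60)); v,u=np.nonzero(m); w=on_plane(c,np.c_[u,v],15,st)[:,:2]; print("handle",len(w),cv2.minAreaRect(w.astype(np.float32)),w.mean(0))
E
```

```text
knob 238 [283.78151261 193.55882353] [473.84569414 -49.24940037 122.24122355] [[473.87307273 -49.16769463 121.8       ]]
plane z= [-7.22435552e-04 -1.35558761e-01  8.98564601e+01] 0.9755085486085112
[[-126.20844466 -172.67160817   88.51400892]
 [ 125.99850735   -0.39270763  113.89328715]]
((-0.08386993408203125, -86.29813385009766), (254.61236572265625, 174.1114959716797), 0.003584404708817601)
handle 1747 ((411.2677307128906, 218.20126342773438), (102.71699523925781, 28.0775089263916), 14.432579040527344) [409.36140299 217.63046507]
```

```bash
sed -i 's/^HINGE=.*/HINGE=np.array([627.2,-13.0,86.])/' h.py
cat >> h.py <<'E'
def grip(th,phi,back=0,o=5.,t=2.5):
    z=tilt(phi); e=np.cos(phi)*by-np.sin(phi)*ez
    return lidpt(th,161,8)+o*e-z*(25-t+back), rot(z,-bx)
E
python3 - <<'E'
from h import *
ctrl.gripper_to(40,40)
t0=.135
ctrl.move_ptp(*grip(t0,t0,40))
print(ctrl.move_l(*grip(t0,t0),vel=60,threshold=8))
ctrl.gripper_to(0,40); s=sensors.read_state(); print(s["t"],s["grip_width"],s["grasp_force"],s["force"])
for th in np.linspace(t0,1.1,8)[1:]:
    ctrl.move_l(*grip(th,t0+.45*(th-t0)),vel=80)
    s=sensors.read_state(); print(round(th,2),s["t"],s["grip_width"],s["force"])
    if np.linalg.norm(s["force"])>40 or s["grip_width"]<10: break
p,d=optics.grab_frame("scene"); cv2.imwrite("pics/s2.png",p[:,:,::-1])
E
```

```text
False
5.1 13.609644853441178 38.97156357765198 [ 0.26108898 -1.51807337  0.82278394]
0.27 5.525 13.203797829206119 [ 1.36329773 -0.83515734 -0.14486813]
0.41 5.95 13.346914823970671 [ 3.34114366 -2.193912   -3.21671549]
0.55 6.375 13.406810091618357 [ 1.36808312 -2.21604759 -0.33535748]
0.69 6.8083 13.17483712881142 [ 2.17116736 -3.77656449 -1.27916426]
0.82 7.2417 13.267397657545347 [ 1.3554777  -4.76164845 -1.54736807]
0.96 7.675 13.50753087147005 [ 2.8779422  -4.00549623 -2.94464113]
1.1 8.1083 13.197339246103377 [ 3.12965605 -4.80151926 -4.17681827]
```

View pics/s2.png

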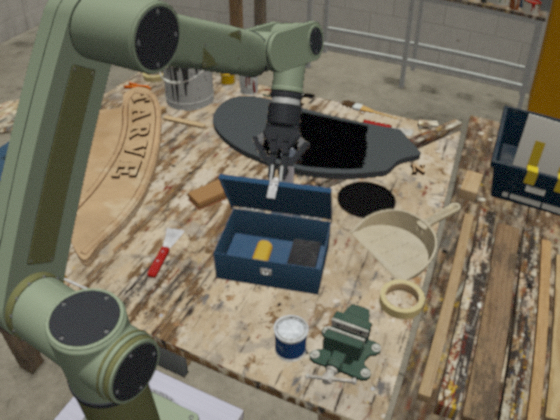

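The lid is up at about 1.1 rad with the knob held, and the gripper clears the post. I'll release it, go round to the front and push from inside.

```bash
cat >> h.py <<'E'
PH=-1.1
def push(th,back=0,r=135): return lidpt(th,r)-tilt(PH)*(25+back), rot(tilt(PH),bx)
E
python3 - <<'E'
from h import *
ctrl.gripper_to(45)
P,R=grip(1.1,.57,50); ctrl.move_l(P,vel=150)
ctrl.move_l(P+[-40,0,90],vel=200)
ctrl.gripper_to(0)
W,RW=push(.75,110); W[2]=max(W[2]+60,300); ctrl.move_ptp(W,RW)
ctrl.move_l(*push(.75,60),vel=200)
print("pre",sensors.read_state()["t"])
print(ctrl.move_l(*push(.85),vel=120,threshold=8))
ctrl.hold(.2); F0=sensors.read_state()["force"]; print(F0)
for th in (1.05,1.2,1.32,1.43):
    hit=ctrl.move_l(*push(th),vel=60,threshold=8); s=sensors.read_state(); print(th,hit,s["t"],s["force"]-F0)
    if hit: break
p,d=optics.grab_frame("scene"); cv2.imwrite("pics/s3.png",p[120:330,150:430,::-1])
E
```

```text
Traceback (most recent call last):
plant.MotionError: the arm cannot take that pose within its joint ranges
```

```bash
python3 - <<'E'
from h import *
import h
s=sensors.read_state(); print(s["t"],s["eef_pos"],s["q"].round(2))
for PH in (-.7,-.9,-1.1,-1.25):
  for sg in (1,-1):
    h.PH=PH; out=[]
    for th,b,dz in ((.75,110,60),(.75,60,40),(.75,60,0),(.85,30,0),(.85,0,0),(1.1,0,0),(1.4,0,0),(1.84,0,0)):
        P,_=h.push(th,b); q=ctrl.solve_ik(P+[0,0,dz],rot(tilt(PH),sg*bx)); out.append(None if q is None else np.round(q,1).tolist())
    print(PH,sg,*[o if i in(2,7) else o is not None for i,o in enumerate(out)])
E
```

```text
10.1917 [565.30315551 -18.14331361 381.07565182] [-0.1   0.48  1.03 -0.21  2.17 -1.97]
-0.7 1 True True [-0.6, -0.3, 2.2, 0.7, 0.8, 0.4] True True True True [-0.3, 0.1, 1.9, 0.6, 0.6, 0.7]
-0.7 -1 True True [-0.6, -0.3, 2.2, 0.7, 0.8, -2.7] True True True True [-0.3, 0.1, 1.9, 0.6, 0.6, -2.5]
-0.9 1 True True [-0.7, -0.4, 2.4, 1.0, 0.8, -0.0] True True True True [-0.3, 0.1, 2.0, 1.1, 0.5, 0.2]
-0.9 -1 False False None False False False False None
-1.1 1 False True None True True True True [-0.4, 0.1, 2.1, 1.7, 0.6, -0.5]
-1.1 -1 False False None True True True True [-0.4, 0.1, 2.1, 1.7, 0.6, 2.7]
-1.25 1 False False None False True True True [-0.4, 0.2, 2.2, 2.0, 0.7, -0.8]
-1.25 -1 False False None False True True True [-0.4, 0.2, 2.2, 2.0, 0.7, 2.3]
```

```bash
sed -i 's/^PH=.*/PH=-.9/; s/r=135): return/r=130): return/' h.py
python3 - <<'E'
from h import *
W,RW=push(.75,110); W[2]+=60; ctrl.move_ptp(W,RW)
ctrl.move_l(*push(.75,60),vel=200)
print("pre",sensors.read_state()["t"])
print(ctrl.move_l(*push(.85),vel=120,threshold=8))
ctrl.hold(.2); F0=sensors.read_state()["force"]; print(F0); np.save("F0.npy",F0)
for th in (1.05,1.2,1.32,1.42):
    hit=ctrl.move_l(*push(th),vel=60,threshold=8); s=sensors.read_state(); print(th,hit,s["t"],s["force"]-F0)
    if hit: break
p,d=optics.grab_frame("scene"); cv2.imwrite("pics/s3.png",p[120:330,150:430,::-1])
E
```

```text
pre 12.7167
False
[-0.79602207  0.07220748  0.89120209]
1.05 False 14.175 [ 0.93621185  0.82303677 -0.62555202]
1.2 False 14.65 [ 0.7574959  -0.10915829  0.0505087 ]
1.32 False 15.0583 [ 0.47333201  0.25370411 -0.59345884]
1.42 False 15.425 [ 0.73258454  0.07021064 -0.78761394]
```

View pics/s3.png

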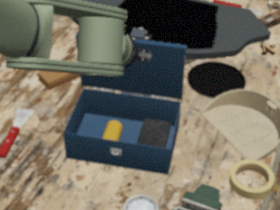

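No contact is felt yet: the lid looks further back than expected. I'll keep feeling in small steps.

```bash
python3 - <<'E'
from h import *
F0=np.load("F0.npy"); n=lambda th: np.sin(th)*by+np.cos(th)*ez
f=lambda th: -(sensors.read_state()["force"]-F0)@n(th)
th=1.42; log=[]
while th<1.9:
    v=f(th); log.append((round(th,3),round(float(v),1)))
    if v>10: break
    fine=v>4.5
    th+=.005 if fine else .012
    ctrl.move_l(*push(th),vel=15 if fine else 30,threshold=10)
print(log,sensors.read_state()["t"])
for _ in range(4): ctrl.hold(.15); s=sensors.read_state(); print(f(th),s["force"]-F0)
p,d=optics.grab_frame("top"); cv2.imwrite("pics/t4.png",cv2.resize(p[110:270,210:360,::-1],(600,640))[:600])
E
```

```text
[(1.42, -0.3), (1.432, -0.9), (1.444, 0.1), (1.456, 0.2), (1.468, 0.4), (1.48, -0.1), (1.492, 1.1), (1.504, 0.3), (1.516, -1.0), (1.528, 1.0), (1.54, 0.1), (1.552, -0.2), (1.564, 0.3), (1.576, 0.2), (1.588, 3.1), (1.6, 5.5), (1.605, 7.9), (1.61, 8.4), (1.615, 11.5)] 19.975
10.189304493992498 [-9.79350359 -2.31204516  3.08735456]
9.767247383273078 [-9.41309916 -2.15812776  2.70372515]
9.996829784567199 [-9.52093431 -2.60520295  3.21761998]
11.224115220689963 [-10.87269543  -2.13712408   3.65452849]
```

View pics/t4.png

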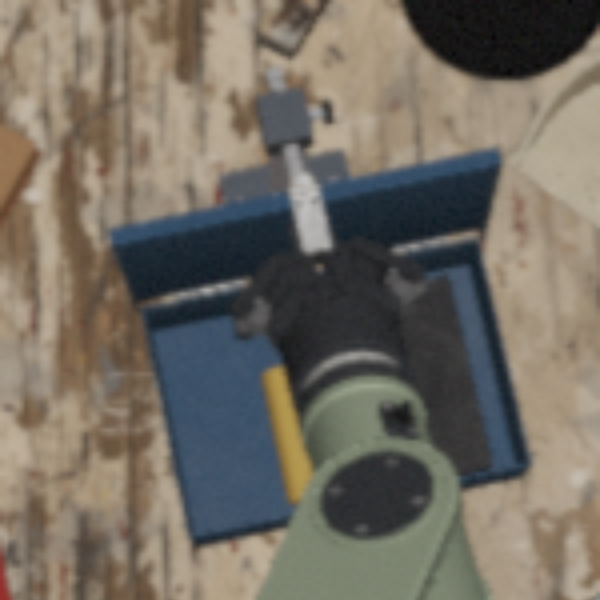

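The rubber is found: force rises steeply to about 10 N at roughly 1.65 rad, and I held it for 0.6 s. The picture shows the screw pad meeting the lid's back near (290,150). Next I'll back off, check the lid and go to the scraper.

```bash
cat >> h.py <<'E'
BOX=HINGE-91*by
A=np.radians(14.2); sy=-np.array([np.cos(A),np.sin(A),0])          # scraper +y
G=np.array([412.4,220.6,0])                                        # grip point on handle
E
python3 - <<'E'
from h import *
P,R=push(1.615); n=by
ctrl.move_l(P-8*n,vel=30); ctrl.move_l(P-60*n+[0,0,15],vel=200)
W,RW=push(.75,110); W[2]+=60; ctrl.move_l(W,vel=250)
ctrl.gripper_to(50,60)
perp=np.cross(ez,sy); bp=np.cross(ez,bx)
T=BOX+35*bx-12*by
best=None
for sg in (1,-1):
    a=ctrl.solve_ik(G+[0,0,150],rot(-ez,sg*perp)); b=ctrl.solve_ik(T+[0,0,250],rot(-ez,sg*bp)); c=ctrl.solve_ik(T+[0,0,65],rot(-ez,sg*bp))
    print(sg,a,b,c is not None)
    if best is None and a is not None and b is not None and abs(a[5]-b[5])<2.2: best=sg
print(best); np.save("sg.npy",best)
ctrl.move_ptp(G+[0,0,170],rot(-ez,best*perp)); ctrl.hold(.2)
st=sensors.read_state(); p,d=optics.grab_frame("wrist"); np.savez("w5.npz",p=p,d=d,**{a:st[a] for a in("eef_pos","eef_rot")})
q,dd=optics.grab_frame("top"); np.savez("t5.npz",p=q,d=dd)
cv2.imwrite("pics/w5.png",cv2.hconcat([cv2.resize(p,(400,300)),cv2.resize(q[110:260,210:360],(300,300))])[:,:,::-1])
print(st["t"],st["q"])
c=optics.camera_params("top"); b=q.astype(int); roi=np.zeros(dd.shape,bool); roi[130:190,230:345]=1
m=biggest(roi&(b[...,2]>b[...,0]+15)); X,_=cloud(c,m,dd); X=X[X[:,2]>110]-HINGE
k=np.polyfit(X[:,2],X@by,1); print("lid angle",np.pi/2+np.arctan(k[0]),X[:,2].min(),X[:,2].max(),len(X))
E
```

```text
1 [ 3.05821788e-01  9.96065275e-02  1.90273901e+00 -4.44089210e-16
  1.13924711e+00  1.62878136e+00] [-2.91666740e-01  7.94630201e-02  1.52177805e+00 -4.44089210e-16
  1.54035159e+00 -5.22050202e-01] True
-1 [ 3.05821788e-01  9.96065275e-02  1.90273901e+00 -4.44089210e-16
  1.13924711e+00 -1.51281129e+00] [-2.91666740e-01  7.94630201e-02  1.52177805e+00 -4.44089210e-16
  1.54035159e+00  2.61954245e+00] True
1
24.2 [3.03205171e-01 6.97359669e-02 1.88644286e+00 9.22434461e-05
 1.18416604e+00 1.62854738e+00]Traceback (most recent call last):
  File "<stdin>", line 21, in <module>
    raise TypeError("expected non-empty vector for x")
TypeError: expected non-empty vector for x
```

View pics/w5.png

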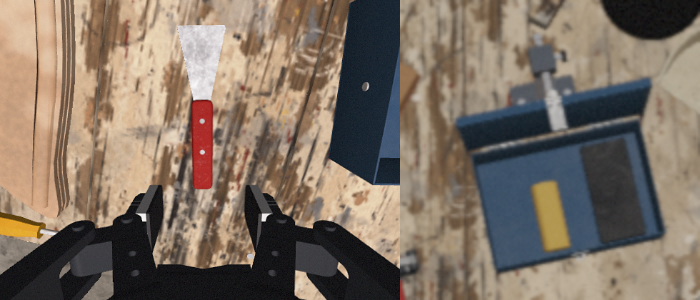

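The wrist view shows the handle (centre near 202,145 in the shrunk picture) in line with the fingers. The top view shows the lid staying open against the pad. I'll refine the handle position and grasp it.

```bash
python3 - <<'E'
from h import *
f=np.load("w5.npz"); p=f["p"].astype(int); c=optics.camera_params("wrist"); r,g,b=p[...,0],p[...,1],p[...,2]
roi=np.zeros(r.shape,bool); roi[120:280,250:320]=1
m=biggest(roi&(r>g+60)&(r>b+60)); v,u=np.nonzero(m); w=on_plane(c,np.c_[u,v],15,f)[:,:2].astype(np.float32); print(cv2.minAreaRect(w),G)
R=cv2.minAreaRect(w); ctr=np.r_[R[0],0]; G2=ctr-2.5*sy; off=(G2-G)@np.cross(ez,sy); print("off",G2-G,off)
if np.linalg.norm(G2-G)<8: G=G2
rt=rot(-ez,np.load("sg.npy")*np.cross(ez,sy))
ctrl.move_l(G+[0,0,70],rt,vel=200)
print(ctrl.move_l(G+[0,0,29],vel=60,threshold=10))
ctrl.gripper_to(0,60); s=sensors.read_state(); print(s["t"],s["grip_width"],s["grasp_force"],s["eef_pos"],s["force"])
ctrl.move_l(G+[0,0,150],vel=200)
s=sensors.read_state(); print(s["grip_width"],s["grasp_force"])
q=ctrl.solve_ik(BOX+35*bx-12*by+[0,0,230],rot(-ez,np.load("sg.npy")*np.cross(ez,bx))); print(q)
ctrl.move_l(G+[0,0,270],vel=250)
ctrl.move_ptp(BOX+35*bx-12*by+[0,0,230],rot(-ez,np.load("sg.npy")*np.cross(ez,bx))); ctrl.hold(.3)
st=sensors.read_state(); p,d=optics.grab_frame("wrist"); q,dd=optics.grab_frame("scene"); np.savez("s6.npz",p=q,d=dd)
np.savez("w6.npz",p=p,d=d,**{a:st[a] for a in("eef_pos","eef_rot")})
cv2.imwrite("pics/w6.png",cv2.hconcat([cv2.resize(p,(400,300)),cv2.resize(q[100:310,150:430],(400,300))])[:,:,::-1]); print(st["t"],st["grip_width"])
E
```

```text
((411.2152099609375, 221.94776916503906), (103.00216674804688, 23.793684005737305), 14.514369010925293) [412.4 220.6   0. ]
off [1.23882334 1.96103763 0.        ] -1.5972262970768354
False
26.1417 22.442175966077688 60.46252727508545 [414.31270459 222.77505131  29.7070116 ] [ 0.11819659 -0.63277169  3.8466413 ]
22.290634409103934 59.90769624710083
[-2.91666740e-01  8.98793472e-02  1.55101952e+00 -4.44089210e-16
  1.50069379e+00 -5.22050202e-01]
29.7 22.465346802775194
```

View pics/w6.png

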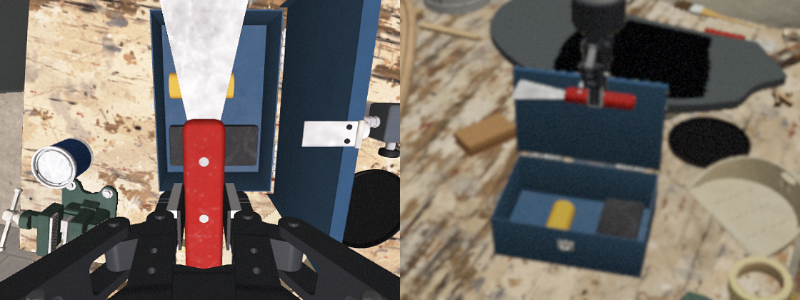

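The scraper is held straight above the box, with the lid resting back against the stop. I'll lower it with a slight tilt to match the rod and block.

```bash
python3 - <<'E'
from h import *
sg=np.load("sg.npy"); zt=-ez-.108*bx; R=rot(zt,sg*np.cross(ez,bx)); z=R[:,2]
T=lambda h: BOX+35*bx-12*by+[0,0,h]-29.7*z
ctrl.move_l(T(130),R,vel=150)
ctrl.move_l(T(45),vel=120,threshold=10)
print(ctrl.move_l(T(24),vel=30,threshold=4)); s=sensors.read_state(); print(s["eef_pos"],T(30),s["force"],s["t"])
ctrl.gripper_to(42); ctrl.hold(.3)
e=sensors.read_state()["eef_pos"]; ctrl.move_l(e-60*z,vel=80); ctrl.move_l(e+[0,0,190],vel=200)
ctrl.move_ptp([350,200,350],rot(-ez,sg*np.cross(ez,bx))); ctrl.hold(.3)
p,d=optics.grab_frame("scene"); q,dd=optics.grab_frame("top"); np.savez("f.npz",p=p,d=d,q=q,dd=dd)
cv2.imwrite("pics/f7.png",cv2.hconcat([cv2.resize(p[130:310,190:430],(400,300)),cv2.resize(q[110:260,210:360],(400,400))[:300]])[:,:,::-1]); print(sensors.read_state()["t"])
c=optics.camera_params("scene"); b=p.astype(int); roi=np.zeros(d.shape,bool); roi[140:225,200:345]=1
m=roi&(b[...,2]>b[...,0]+15); X,_=cloud(c,m,d); X=X-HINGE; k=(X[:,2]>30)&(X[:,2]<160)&(abs(X@by)<60)&(abs(X@bx)<115); X=X[k]
print("lid",len(X),np.pi/2+np.arctan(np.polyfit(X[:,2],X@by,1)[0]))
b=q.astype(int); roi[:]=0; roi[150:260,235:350]=1; m=biggest(roi&(b[...,0]>b[...,1]+60)&(b[...,0]>b[...,2]+60))
X,_=cloud(optics.camera_params("top"),m,dd); X=X-BOX; print("handle box x,y,z",[np.percentile(a,[2,50,98]).round(1) for a in (X@bx,X@by,X[:,2])])
E
```

```text
False
[535.7838111  -73.7359537  139.61422894] [535.64187702 -73.70019823 145.52829027] [ 0.43474469 -0.70840775 -0.76363256] 32.125
36.1
lid 4203 1.603062635700014
handle box x,y,z [array([-8. , 41.8, 89.2]), array([-22.7, -12.7,  -1.1]), array([-53.3, -40. , -31.1])]
```

View pics/f7.png

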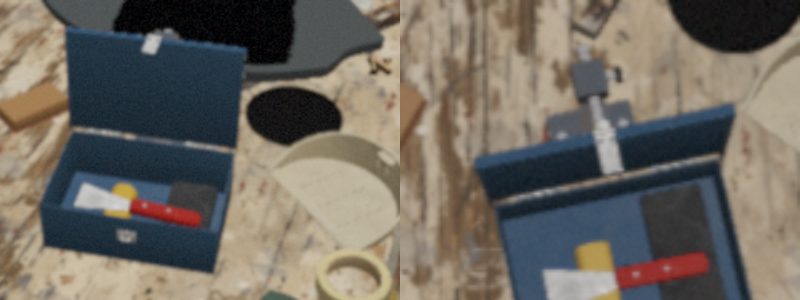

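The final views show the scraper lying on the rod and block well inside the box (handle about 33–55 mm high, rim 85 mm). I had double-counted the hinge height, so it was released about 80 mm higher than intended, but it landed in place. The lid measures about 1.60 rad and rests on the stop, and the arm is clear.

```bash
python3 -c "
from plant import ctrl
print(ctrl.finish_job())"
```

```text
the job is handed in; nothing more can be done
None
```

I handed the job in at about 36 s. The lid was pressed home with about 9 N (estimated) and rests on the rubber stop, and the scraper lies wholly inside the open box; an error of mine dropped it in from about 80 mm too high, but it landed in place, and nothing else was touched as far as I could see.

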